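# Switch on the shuttered bench isolator

### The arm

A 6-joint arm with a two-finger parallel gripper is mounted at the origin on a cart in front of the work surface, level with it; the furniture and walls round the work are solid. World frame = base frame: x ahead of the robot, y to its left, z up, the work surface at z = 0. Lengths are in mm, angles in rad, forces in N, time in s.
With the tool pointing down it reaches from about 325 to 875 mm from the base axis. Payload 4.4 kg.
Tool frame: the origin (TCP) lies on the centre line of the jaws, within the pads' length; the fingertips stand ahead of it and the grasp point (between the pads) lies 6 mm ahead of it (ctrl.tcp_to_tips is the z of the fingertips in the tool frame, in mm); z points along the fingers, y is the line along which they close (so a half turn about z gives the same grasp; the last joint's range is limited). The gripper opens to 85 mm and grips with 20 to 120 N. Pads are 22 mm wide; open, the fingers measure 114 mm over their backs; the gripper's body (76 mm by 85 mm) begins 54 mm behind the grasp point. The pads swing forward as they close: fully open they stand 13 mm farther back than shut.
Start: joints at [-1.377, 0.207, 1.542, -0, 1.393, -0.15], TCP at [194.343, -541.164, 256.282] pointing down, gripper open.
Joint ranges: [-2.73, 2.73], [-0.86, 2.22], [0.23, 2.46], [-1.11, 4.25], [0.08, 2.63], [-2.82, 2.82]. Speed limits (rad/s): [2.79, 2.79, 3.14, 3.14, 3.14, 3.14].

### API

Orientations are given as a 3x3 rotation matrix whose columns are the frame's x, y, z axes.
In Python, from plant import ctrl, sensors, optics gives the robot as it stands. Calls block until the motion is done:
- ctrl.move_ptp(position, orientation): joint-space move of the TCP to a pose.
- ctrl.move_l(position, rot=None, vel=150, threshold=None): straight line of the TCP; rot=None keeps the orientation; vel is the mean speed in mm/s. With threshold (N) it stops when the force on the tool has changed by that much, and returns True; else False.
- ctrl.set_joints(angles): joint-space move.
- ctrl.gripper_to(opening, force=None): finger opening in mm; force is the grip in N (None keeps the last); returns when the fingers have stopped.
- ctrl.hold(seconds).
- ctrl.solve_ik(position, orientation): joint angles nearest the present ones, or None.
- sensors.read_state(): the state.
- optics.grab_frame(name): name is "scene" or "side" or "wrist"; returns (picture, depth): 384x512x3 uint8, red, green, blue; 384x512 float32, mm along the optical axis (not along the pixel's ray), 0 where there is no reading.
- optics.camera_params(name): a dict with "mtx" (3x3 intrinsics, pixels), "R" (3x3) and "t" (3): a world point X has camera coordinates R X + t; the wrist camera has in their place "T_tool_cam" (4x4, takes a point from camera to tool coordinates, whose origin is the TCP and whose axes are the flange's). Camera axes: x right, y down, z forward; pixel columns grow to the right and rows downward; lengths in mm; the calibration is good to about 2 mm. The wrist camera is an equidistant fisheye: a pixel r from the principal point sees the ray r / f radians off the axis. A picture is of the moment at which its call begins: read the wrist's pose just before it. camera_params takes no time and is no camera call.
A pose or a line that the arm cannot do raises ctrl.MotionError and nothing moves.
- ctrl.finish_job(): hands the job in; it is judged then, once.
The state is a dict: "t": time; "q": joint angles; "qvel": joint speeds; "tau": joint torques, N m; "eef_pos": TCP position; "eef_rot": TCP orientation; "force": force on the tool from outside, world axes, zero at the start; "wrist_torque": the same for the moment, N m; "grip_width": finger opening in mm; "grasp_force": force on a finger pad.
Only numpy, scipy, OpenCV 4.12 (cv2) and the standard library are available. Lean on these libraries where they do the work, as an engineer would, in place of code of your own. Each camera call takes 0.05 s, during which the arm holds its last target. There are 200 camera calls.

### The job

Switch on the isolator pod with the green rocker: slide its shutter clear of the rocker, press the raised, white-ridged end down until the rocker snaps over, then slide the shutter fully shut again. Feel your way, because the heads stand at a different height every day, and never push on a pod with more than 20 N (about 2 kg); leave the red pod and the things standing around as they are.

Things in the scene. Friction and masses are not known exactly. Their poses are not given: they have to be found in the camera images.
- green_pod: Isolator pod, green band and rocker, bolted down. Origin: centre of foot's underside; x fore-aft, y sideways, z up. Foot 110x120x14 mm, column, grey head 96 (x) x 130 (y) x 24 mm over it. Head height is NOT in this pose: its flat top ('deck') is 85 to 115 mm above the bench, set differently daily; find it by touch or eye. Pressed down, it gives 1 mm per 6 N (rubber mount). Other heights are above the deck.
- green_below_ridge (a point): Point on the bench straight below the middle of the green rocker's white ridge: in the pod's frame x -22, y -32, z 0 mm. Axes as the pod's. The deck from x -30 to +30, y +5 to +60 mm (pod frame) is bare while the shutter is shut: a place to touch it, gently. Rails 4 mm high run along y at x -42 and +42 mm.
- green_rocker (a joint): Tilt (rad) of green plate 56 (x) x 28 (y) mm, pivot along y at x 0, y -32, 13 mm above deck. -0.26 OFF: -x end (white ridge) raised, crest 26 mm up. +0.26 ON: crest 14 mm up. Over-centre spring: at rest it stays at either hard stop. 8 to 10 N down on the ridge starts it, then less to the centre (0) after 6 mm; there it snaps over the last 6 mm by itself and the load vanishes.
- green_shutter (a joint): Travel (m) of clear bridge over the green rocker. 0 shut, centred at y -32 mm; 0.064 fully open, shifted to the pod's +y; rocker clear from 0.05. Hard stops; 2 N friction, stays where left. Plate 92 (x) x 42 (y) mm, top 32 mm above deck; mid-plate a yellow fin to push or pinch, 36 (x) x 10 (y) mm, top 55 mm above deck. It may start up to 4 mm open.
- red_pod: Neighbour pod with red band and rocker, built like the green one but with its own head height (deck 85 to 115 mm); bolted down; origin and axes likewise. Leave it alone. The two pods may stand either way round, left or right.
- red_rocker (a joint): Tilt (rad) of the red rocker, as the green one: -0.26 OFF, as it must stay.
- red_shutter (a joint): Travel (m) of the red pod's shutter, as the green one: 0 shut; leave it shut.
- cup: White specimen cup with a blue lid, 65 mm wide, 65 mm high, loose bystander, must stay where it stands. Origin: centre of its underside.
- bottle: Small white bottle with a blue cap, 34 mm wide, 61 mm high, loose bystander, must stay where it stands. Origin: centre of its underside.
- vial: White vial with a blue cap, 22 mm wide, 58 mm high, loose bystander, must stay where it stands. Origin: centre of its underside.
- slide_case: Black slide box, 71 x 94 x 35 mm, loose bystander, must stay where it stands. Origin: centre of its underside.

How it is judged:
By the outcome, as a careful person would: the job done as asked, in the order asked, and still so for the second after the job is handed in, with the robot touching nothing.
It also fails if it takes over 64 s, if anything falls off the work surface, if the arm or the gripper's body presses on something with over 40 N, if the wrist force passes 120 N, or if a joint passes its speed limit or range.

## Working session

There is one attempt and no reset: what is moved stays moved. The work goes in short steps, each a Python script; the robot and the scene stay as the last script left them, time stands still between calls to the robot, and variables do not carry over. Pictures are saved under pics/ and viewed, at most 10 in all, crops included, and the job is handed in when it is done.

```bash
mkdir -p pics; ls; python3 - <<'E'
from plant import ctrl,sensors,optics
import cv2,numpy as np
for n in("scene","side"):
    im,d=optics.grab_frame(n); cv2.imwrite(f"pics/{n}0.png",im[:,:,::-1]); np.savez(f"{n}0.npz",im=im,d=d,**optics.camera_params(n))
    p=optics.camera_params(n); print(n,p["mtx"],p["R"],p["t"])
print(ctrl.tcp_to_tips,optics.camera_params("wrist"))
s=sensors.read_state(); print(s["t"],s["force"],s["eef_rot"],s["grip_width"])
E
```

```text
pics
scene [[357.11631751   0.         253.53106222]
 [  0.         357.11631751 195.44694375]
 [  0.           0.           1.        ]] [[-0.83738995 -0.54604035 -0.02485991]
 [-0.22188409  0.38113528 -0.89749838]
 [ 0.49954532 -0.7460401  -0.44031652]] [407.589235   169.23585621 990.1429614 ]
side [[380.11840155   0.         249.91284077]
 [  0.         380.11840155 195.92858421]
 [  0.           0.           1.        ]] [[-0.99216941 -0.12479414 -0.00512759]
 [-0.05938986  0.50749583 -0.85960504]
 [ 0.1098759  -0.8525693  -0.51093335]] [ 473.08220747  104.31452454 1209.77368003]
25.0 {'mtx': array([[297.31863964,   0.        , 251.7508843 ],
       [  0.        , 297.31863964, 194.29066917],
       [  0.        ,   0.        ,   1.        ]]), 'T_tool_cam': array([[-1.04692375e-03, -9.53660699e-01, -3.00882329e-01,
         7.65790906e+01],
       [ 9.99998731e-01, -6.37105114e-04, -1.46017319e-03,
         4.57724800e-01],
       [ 1.20081611e-03, -3.00883476e-01,  9.53660155e-01,
        -1.18311209e+02],
       [ 0.00000000e+00,  0.00000000e+00,  0.00000000e+00,
         1.00000000e+00]])}
0.1 [ 0.12780612 -0.28973409  0.28246132] [[ 9.41143813e-01  3.38006141e-01 -4.15441785e-04]
 [ 3.38006256e-01 -9.41141590e-01  2.06863305e-03]
 [ 3.08221131e-04 -2.08730311e-03 -9.99997774e-01]] 85.56601720331733
```

```bash
python3 - <<'E'
import cv2
a=cv2.imread("pics/scene0.png");b=cv2.imread("pics/side0.png")
cv2.imwrite("pics/both.png",cv2.resize(cv2.vconcat([a,b]),None,fx=.78,fy=.78))
E
```

```text
(no output)
```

View pics/scene0.png

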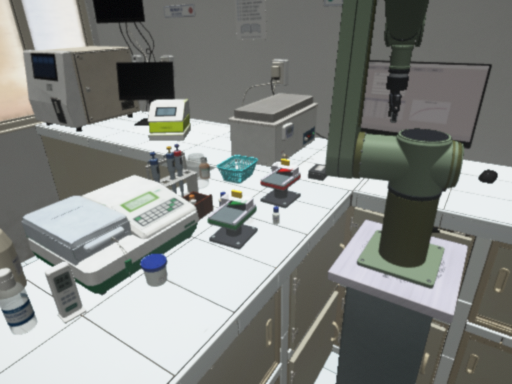

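View pics/side0.png

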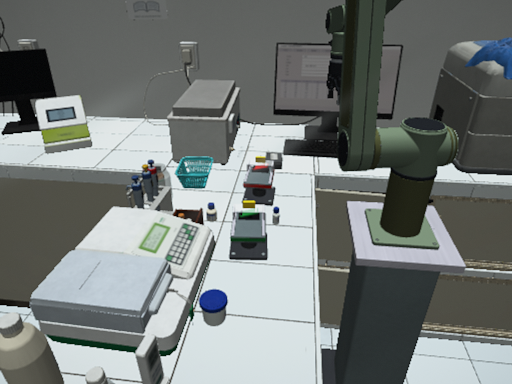

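The scene picture shows the green pod near (233,220) and the red pod near (281,183). In the side picture they are at (248,232) and (259,183), with the yellow fins at the far (-y) ends. Next I'll triangulate the fins and look from above.

```bash
cat > h.py <<'E'
import numpy as np,cv2
from plant import ctrl,sensors,optics
def down(yaw):  # tool x at angle yaw, z down
    c,s=np.cos(yaw),np.sin(yaw); return np.array([[c,s,0],[s,-c,0],[0,0,-1.]])
def wrist(name):
    s=sensors.read_state(); im,d=optics.grab_frame("wrist"); cv2.imwrite(f"pics/{name}.png",im[:,:,::-1])
    np.savez(name+".npz",im=im,d=d,p=s["eef_pos"],r=s["eef_rot"]); return im,d,s
def wray(px,s):
    P=optics.camera_params("wrist");K=P["mtx"];T=P["T_tool_cam"]
    v=(np.asarray(px,float)-K[:2,2])/K[0,0]; r=np.linalg.norm(v,axis=-1,keepdims=True)
    d=np.concatenate([v/np.maximum(r,1e-9)*np.sin(r),np.cos(r)],-1)
    R=np.asarray(s["eef_rot"]); return R@T[:3,3]+s["eef_pos"], d@(R@T[:3,:3]).T
def onplane(px,s,z):
    o,d=wray(px,s); return o+d*((z-o[2])/d[...,2:3])
def depthpts(px,d,s):  # depth along optical axis
    P=optics.camera_params("wrist");R=np.asarray(s["eef_rot"])@P["T_tool_cam"][:3,:3]
    o,v=wray(px,s); px=np.asarray(px,int); z=d[px[...,1],px[...,0]][...,None]
    return o+v*(z/(v@R[:,2])[...,None])
E
python3 - <<'E'
import numpy as np,cv2
for n in("scene","side"):
    f=np.load(n+"0.npz");h=cv2.cvtColor(f["im"],cv2.COLOR_RGB2HSV)
    m=cv2.inRange(h,(22,150,110),(34,255,255));k,l,st,c=cv2.connectedComponentsWithStats(m)
    for i in range(1,k):
        if st[i,4]>8:
            ys,xs=np.where(l==i);z=np.median(f["d"][ys,xs]);X=np.linalg.inv(f["mtx"])@[*c[i],1]*z
            print(n,c[i],st[i,4],f["R"].T@(X-f["t"]))
    # dark foot pts near the green pod
E
```

```text
scene [284.46666667 161.16666667] 30 [ 462.02733259 -172.88754776  138.76649496]
scene [236.43589744 193.20512821] 39 [461.10712001 126.59959973 135.78690627]
side [260. 157.] 9 [ 462.18431999 -173.27202966  146.01476476]
side [144.36363636 165.90909091] 11 [777.1029577   81.88043527 218.33003324]
side [248.62857143 201.08571429] 35 [464.32800783 122.64642077 144.59698614]
```

```bash
python3 - <<'E'
from h import *
ctrl.move_ptp([480,150,290],down(0)); im,d,s=wrist("w1"); print(s["t"],s["eef_pos"],s["force"])
cv2.imwrite("pics/w1b.png",cv2.resize(im[:,:,::-1],None,fx=1.5,fy=1.5))
E
```

```text
2.7417 [480.26418618 149.3435871  289.95275241] [ 0.1975915  -0.37326777  0.47097629]
```

View pics/w1b.png

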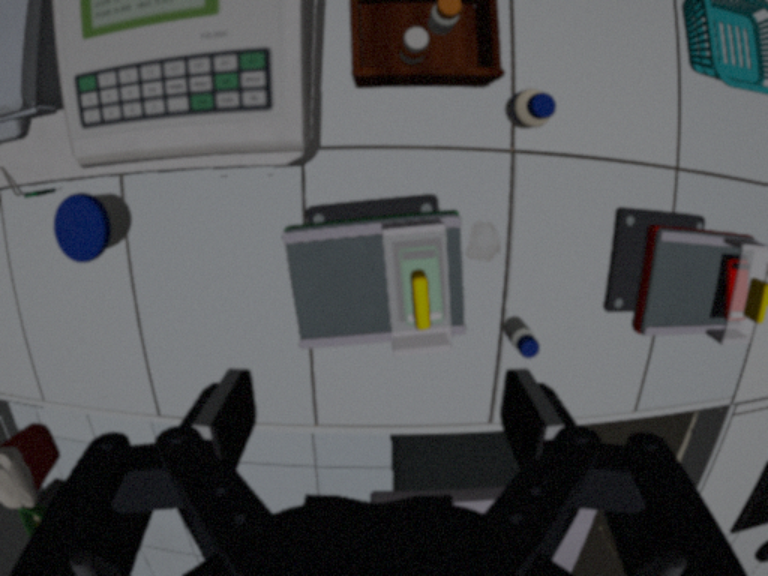

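The wrist picture (768x576) shows the grey deck from (290,235) to (390,340), the yellow fin around (421,300) and the shutter shut over the rocker. The vial is at (521,337), the bottle at (533,107), and the red pod is far to the right. Next I'll get the deck height and yaw from depth.

```bash
python3 - <<'E'
from h import *
f=np.load("w1.npz");im,d=f["im"],f["d"];s=dict(eef_pos=f["p"],eef_rot=f["r"])
U,V=np.meshgrid(np.arange(512),np.arange(384));px=np.stack([U,V],-1)
W=depthpts(px,d,s)
dk=W[165:220,205:250].reshape(-1,3);print("deck z",np.percentile(dk[:,2],[5,50,95]))
z0=np.median(dk[:,2])
bench=W[180:220,120:160,2];print("bench z",np.median(bench))
# head outline: connected region of deck height (rails/deck), in pod area
roi=np.zeros(d.shape,bool);roi[130:240,180:330]=1
m=(roi&(abs(W[...,2]-z0-2)<7)).astype(np.uint8)
p=W[m>0][:,:2].astype(np.float32);r=cv2.minAreaRect(p);print("head rect",r)
h=cv2.cvtColor(im,cv2.COLOR_RGB2HSV);y=(cv2.inRange(h,(22,150,90),(34,255,255))>0)&roi
print("fin z",np.percentile(W[y][:,2],[5,50,95]))
yt=W[y&(W[...,2]>z0+48)];q=onplane(px[y],s,z0+55)[:,:2].astype(np.float32)
print("fin rect",cv2.minAreaRect(yt[:,:2].astype(np.float32)),cv2.minAreaRect(q))
gr=(h[...,1]<70)&roi
# grey deck region by colour
g=cv2.inRange(h,(70,20,60),(110,120,150));g[~roi]=0
k,l,st,c=cv2.connectedComponentsWithStats(g);i=1+st[1:,4].argmax();ys,xs=np.where(l==i)
print(st[i],"deck visible",cv2.minAreaRect(onplane(np.c_[xs,ys],s,z0)[:,:2].astype(np.float32)))
for zz,n,b in((58,"vial",(320,370,205,245)),):
    mm=np.zeros(d.shape,bool);mm[b[2]:b[3],b[0]:b[1]]=1;mm&=cv2.inRange(h,(105,120,30),(130,255,255))>0
    print(n,onplane(px[mm],s,zz).mean(0))
E
```

```text
deck z [89.52120619 90.65754464 91.87575407]
bench z 0.8136093522001886
head rect ((463.82427978515625, 150.1509552001953), (94.84028625488281, 130.78414916992188), 5.479619026184082)
fin z [143.64053071 145.26061712 146.3900677 ]
fin rect ((504.1952209472656, 130.5262451171875), (111.08636474609375, 12.072389602661133), 12.796558380126953) ((466.5886535644531, 122.19277954101562), (33.378116607666016, 8.97769832611084), 6.329411029815674)
[ 191  156   70   70 3743] deck visible ((459.3151550292969, 178.24334716796875), (75.96862030029297, 71.3567886352539), 5.203524589538574)
vial [394.69792226  14.73345015  58.        ]
```

```bash
cat >> h.py <<'E'
C=np.array([463.8,150.2]);YAW=np.radians(5.4);R0=down(YAW);TT=ctrl.tcp_to_tips
def P(x,y,ztip): # pod frame xy, tip height above the bench -> TCP
    c,s=np.cos(YAW),np.sin(YAW); return [C[0]+c*x-s*y,C[1]+s*x+c*y,ztip+TT]
def st(tag):
    s=sensors.read_state();c,si=np.cos(YAW),np.sin(YAW);e=np.asarray(s["eef_pos"]);d=e[:2]-C;f=np.asarray(s["force"])
    print(tag,"t%.1f"%s["t"],"pod xy",np.round([c*d[0]+si*d[1],-si*d[0]+c*d[1]],1),"tip z %.2f"%(e[2]-TT),"F",np.round(f,1),"w",round(s["grip_width"],1));return s
E
python3 - <<'E'
from h import *
ctrl.gripper_to(0,20)
ctrl.move_ptp(P(0,42,160),R0); ctrl.move_l(P(0,42,100),vel=120); ctrl.hold(.2); st("above")
print(ctrl.move_l(P(0,42,80),vel=8,threshold=3)); st("touch")
ctrl.move_l(P(0,42,165),vel=150); st("up")
E
```

```text
above t4.9 pod xy [ 1.  42.1] tip z 101.20 F [1.1 0.6 0.9] w 0.2
True
touch t6.3 pod xy [-0. 42.] tip z 89.16 F [-0.5 -0.1  3.4] w -0.2
up t7.0 pod xy [-0.8 41.9] tip z 164.09 F [ 0.2 -0.  -0.5] w -0.2
```

```bash
cat >> h.py <<'E'
DK=89.7
E
python3 - <<'E'
from h import *
ctrl.move_l(P(0,-72,165),rot=R0,vel=200); ctrl.move_l(P(0,-72,DK+38),vel=150); ctrl.hold(.2); st("start")
print(ctrl.move_l(P(0,-25,DK+38),vel=30,threshold=8)); st("a")
print(ctrl.move_l(P(0,13,DK+38),vel=25,threshold=6)); st("b")
im,d,s=wrist("w2")
E
```

```text
start t8.3 pod xy [  1.  -71.8] tip z 128.88 F [-0.4  0.2  0.4] w -0.2
False
a t10.0 pod xy [ -0.1 -25. ] tip z 127.65 F [ 0.  -1.7 -0.9] w -0.1
False
b t11.7 pod xy [-0.1 13. ] tip z 127.65 F [-0.7 -1.5 -0.8] w -0.2
```

View pics/w2.png

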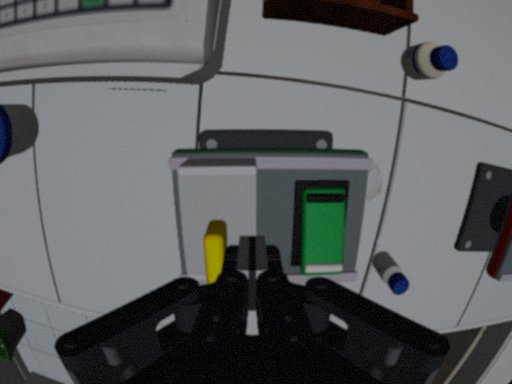

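The shutter is open with its edge at column 256. The green rocker is clear at columns 303–344, and the white ridge is at (323,268). Next I'll check the ridge position by casting a ray, then press.

```bash
python3 - <<'E'
from h import *
f=np.load("w2.npz");s=dict(eef_pos=f["p"],eef_rot=f["r"])
w=onplane(np.array([[323.,268.]]),s,DK+26)[0];c,si=np.cos(YAW),np.sin(YAW);dd=w[:2]-C
print("ridge pod",c*dd[0]+si*dd[1],-si*dd[0]+c*dd[1])
ctrl.move_l(P(0,8,DK+38),vel=60); ctrl.move_l(P(0,8,170),vel=200)
ctrl.move_l(P(-23,-32,170),vel=200); ctrl.move_l(P(-23,-32,DK+32),vel=150); ctrl.hold(.3); st("above")
print(ctrl.move_l(P(-23,-32,DK+18),vel=8,threshold=4)); st("contact")
E
```

```text
ridge pod -20.42170250134764 -31.43402445397447
above t13.5 pod xy [-22.2 -31.9] tip z 122.67 F [-0.3  0.5  0.8] w 0.1
True
contact t14.5 pod xy [-23. -32.] tip z 114.49 F [-1.1  1.   3.8] w -0.1
```

```bash
python3 - <<'E'
from h import *
z=114.5;pk=0
while z>103:
    z-=.7; t=ctrl.move_l(P(-23,-32,z),vel=10,threshold=9); F=sensors.read_state()["force"][2]; print("%.1f:%.1f"%(z,F),end=" ")
    pk=max(pk,F)
    if t or F>15 or (pk>6 and F<1.0): break
st("end"); ctrl.hold(.2); st("held")
ctrl.move_l(P(-23,-32,170),vel=150); ctrl.move_l(P(0,-20,170),vel=150); im,d,s=wrist("w3")
E
```

```text
113.8:5.1 113.1:7.2 112.4:9.5 111.7:11.0 111.0:11.9 110.3:8.9 109.6:1.0 end t16.3 pod xy [-23.5 -32. ] tip z 109.20 F [0.2 0.1 1. ] w -0.0
held t16.5 pod xy [-23. -32.] tip z 109.31 F [-0.4  0.1 -0.3] w -0.0
```

View pics/w3.png

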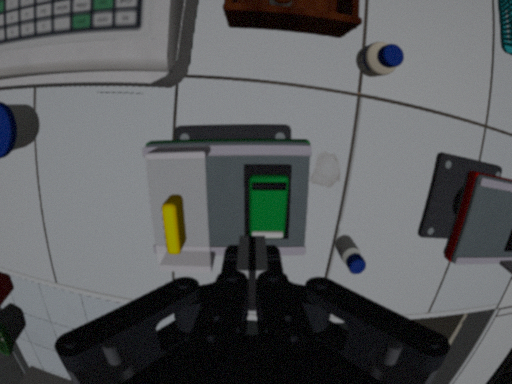

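The load dropped to zero, so the rocker snapped over. The picture shows it tilted the other way at (268,205), with the fin at (173,225). Next I'll close the shutter from the +y side.

```bash
python3 - <<'E'
from h import *
ctrl.move_l(P(0,66,170),vel=200); ctrl.move_l(P(0,66,DK+38),vel=150); ctrl.hold(.2); st("start")
print(ctrl.move_l(P(0,-4,DK+38),vel=35,threshold=8)); st("a")
print(ctrl.move_l(P(0,-32,DK+38),vel=8,threshold=7)); st("b"); ctrl.hold(.3); st("c")
E
```

```text
start t18.6 pod xy [ 1.  65.9] tip z 129.01 F [-1.3 -0.2 -0.7] w -0.3
False
a t20.8 pod xy [ 0. -4.] tip z 127.71 F [ 0.4  1.7 -0.4] w 0.1
True
b t22.4 pod xy [ -0.1 -13.2] tip z 127.45 F [0.7 1.7 1.1] w -0.1
c t22.7 pod xy [ -1.  -13.1] tip z 126.68 F [-0.3  1.1 -0.5] w -0.0
```

```bash
python3 - <<'E'
from h import *
for y in (-13.5,-14,-14.5,-15,-15.5):
    t=ctrl.move_l(P(0,y,DK+38),vel=5,threshold=9); s=st(t)
    if t or s["force"][1]>6: break
ctrl.move_l(P(0,-8,DK+38),vel=40); ctrl.move_l(P(0,-5,170),vel=150); ctrl.move_l(P(20,0,290),vel=250); im,d,s=wrist("w4"); st("end")
f=im[110:260,150:380]; cv2.imwrite("pics/w4c.png",cv2.resize(f[:,:,::-1],None,fx=3,fy=3))
h=cv2.cvtColor(im,cv2.COLOR_RGB2HSV);y=cv2.inRange(h,(22,150,90),(34,255,255));y[:,:180]=0;y[:,330:]=0;y[:130]=0;y[240:]=0
v,u=np.where(y);q=onplane(np.c_[u,v],s,DK+55)[:,:2].astype(np.float32);print(cv2.minAreaRect(q),P(0,-32,0))
E
```

```text
False t23.1 pod xy [ -0.7 -13.2] tip z 127.20 F [-1.9  2.1 -0.3] w 0.1
False t23.4 pod xy [ -0.7 -13.4] tip z 127.31 F [-2.2  4.4 -1.7] w -0.0
False t23.6 pod xy [ -0.7 -13.5] tip z 127.35 F [-2.7  6.5 -1.8] w 0.2
end t25.1 pod xy [18.3 -0.2] tip z 286.88 F [ 0.3  0.9 -0.2] w 0.4
((466.4051208496094, 118.59422302246094), (34.46241760253906, 9.142671585083008), 6.849542140960693) [np.float64(466.8114660261925), np.float64(118.34201713270143), 25.0]
```

View pics/w4c.png

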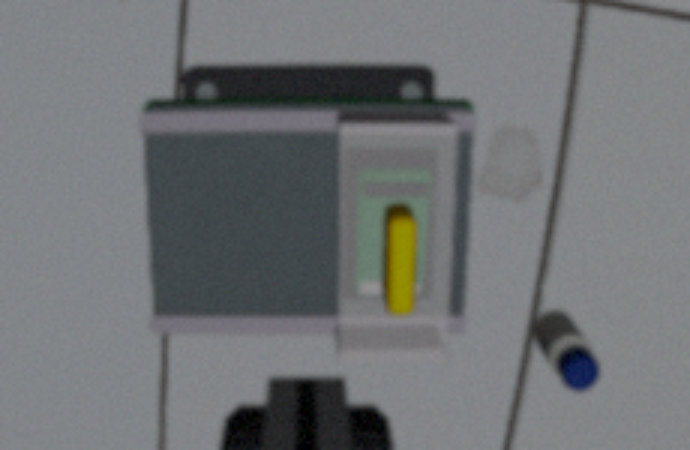

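The shutter is hard against its stop: force rose to 6.5 N with no motion, and the fin at (400,260) measures within 0.5 mm of the shut position. The rocker reads ON, and the robot is clear of everything.

```bash
python3 -c "
from h import *
ctrl.hold(.3); print(ctrl.finish_job())"
```

```text
the job is handed in; nothing more can be done
None
```

The green pod is switched on and its shutter is fully shut again; the highest force I read on it was about 12 N, the red pod and the things around it were not touched, and the job was handed in at about 25 s.

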